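# Lay the feeding ring in the tank and wind its hood down off the pawl

### The job

Lay the feeding ring flat on the floor of the small tank and let go of it. Then swing the winder's release lever fully over, turn the crank a little further up so that the loaded pawl springs out, and with your hand on the crank let it turn back slowly, over several seconds, under the hood's weight until the hood is fully shut; do not let the hood drop and do not touch the hood itself. Finally swing the release lever fully back so that the pawl is in again, and leave the other things on the shelf where they are.

Things in the scene. Friction and masses are not known exactly. Their poses are not given: they have to be found in the camera images.
- ring_center (a point): centre (half-way up) of the loose red plastic feeding ring, a flat round ring lying on the shelf: 96 mm outside diameter, 74 mm inside, so the wall is 11 mm thick; 22 mm high; 50 g. z axis = ring axis
- tank_floor (a point): centre of the inner floor of the small glass tank, 10 mm above the shelf, axes as unit. Inside 200 mm (x) by 190 mm (y); glass walls 5 mm thick, their top 79 mm above this point. At the start the open hood leans over the tank's far half: its free edge is about 300 mm above the shelf and 40 mm to the +x side of the tank's middle; from above, the front half is free
- hood (a joint): angle of the glass hood with its lamp bar (217 x 206 x 25 mm, about 0.85 kg): 0 = shut on the tank, 1.25 rad = open as at the start. It is geared to the crank: hood angle = crank angle / 2
- crank (a joint): angle of the winder's crank: 0 with the hood shut, about 2.5 rad at the start, stop at 2.94; grows as it is turned up, anticlockwise seen from above. The hood's weight drives it clockwise with 2 N at the knob (open) to 8 N (nearly shut); nothing else brakes it. A 12-tooth ratchet wheel under the crank arm and a pawl stop it turning back while the pawl is in
- crank_axis (a point): point on the crank's vertical axis, 150 mm above the shelf, on the unit to the right (-y) of the tank; same axes as tank_floor. The crank arm (top of it 120 mm above the shelf) turns above the 108 mm high gear housing
- knob_mid (a point): middle of the crank's upright black knob, a freely spinning sleeve 24 mm in diameter and 60 mm high (122 to 182 mm above the shelf), on a circle of 65 mm radius about crank_axis. Seen from above it stands at the unit's direction (0.785 rad + crank angle) anticlockwise from the unit's x axis
- lever_tip (a point): point on the upright steel peg at the end of the release lever, on the right (-y) of the winder: peg 16 mm in diameter, from 74 to 143 mm above the shelf, this point at 118 mm. At lever angle 0 the lever points to the unit's -y from its pivot, 65 mm away
- lever (a joint): angle of the release lever: 0 = pawl in (start), 0.5 rad = released, its stop. Grows as the peg is pushed to the unit's -x (clockwise from above), peg travel 32 mm. Stays where left; about 2 N moves it. The pawl is sprung on the lever: loaded by the hood it stays in although the lever is over, until the crank is turned up 0.1 to 0.25 rad; then it springs out and the crank is free both ways
- holder_mid (a point): middle of the loose grey suction-cup holder, 64 mm across, 62 mm high: leave alone
- dropper_mid (a point): middle of the loose empty clear dropper bottle with white twist cap, 38 mm in diameter, 106 mm high, upright: leave alone
- tweezer_mid (a point): middle of the loose steel aquascaping tweezer lying flat, 198 mm long, 8 mm high, its length along its x axis: leave alone
- unit: fixed unit carrying tank, hood and winder on one 4 mm plywood base board (265 x 460 mm); origin on the shelf under it; axes x away from the front, y to its left, z up. Tank centre at (0, 100) mm, crank axis at (30, -140) mm, lever pivot at (-25, -204) mm. Hood hinge along y behind the tank's far (+x) top rim, 112 mm in x, 92 mm above the shelf
Not all that is in view belongs to the job. What is meant by the part that bears ring_center is not turquoise or yellow, and is the smaller of those in its own colour.

How it is judged:
On the way, in this order (a step that is already met when the one before it is completed fails the run):
1. the feeding ring lies flat on the tank's floor, let go (z of ring_center in the frame of tank_floor between 0.005 and 0.017 m and x of ring_center in the frame of tank_floor between -0.1 and 0.1 m and y of ring_center in the frame of tank_floor between -0.095 and 0.095 m and contact force between the fingers and ring below 0.05 N), for 0.2 s.
2. the release lever is over (0.4 rad or more) while the hood still stands open (value of joint lever above 0.4 rad and value of joint hood above 1.1 rad), for 0.1 s.
3. the crank has been turned up a little past its start by hand (above 2.53 rad), the lever still over (value of joint crank above 2.53 rad and value of joint lever above 0.4 rad and contact force between the fingers and crank above 0.3 N).
4. the hood comes down past half-way with the hand on the crank (value of joint hood between 0.15 and 0.6 rad and contact force between the fingers and crank above 0.3 N).
5. the hood is shut (value of joint hood below 0.03 rad), for 0.2 s.
At the end, for the whole second after the job is handed in: the hood is shut (under 0.03 rad), the release lever is back (under 0.1 rad) and the feeding ring lies flat on the tank's floor (its centre within 7 mm of its resting height), at rest (value of joint hood below 0.03 rad and value of joint lever below 0.1 rad and z of ring_center in the frame of tank_floor between 0.005 and 0.017 m and x of ring_center in the frame of tank_floor between -0.1 and 0.1 m and y of ring_center in the frame of tank_floor between -0.095 and 0.095 m and linear speed of ring below 0.02 m/s); the robot touches nothing.
It fails at once if the hood falls faster than 1 rad/s (velocity of joint hood below -1 rad/s).
It fails at once if the robot touches the hood (more than 1 N) (contact force between any of the fingers, the arm and hood above 1 N).
It fails at once if the holder, dropper bottle or tweezer is moved more than 30 mm (distance of any of holder_mid, dropper_mid, tweezer_mid from where it was at the start of the episode above 0.03 m).
It also fails if it takes over 72 s, if anything falls off the work surface, if the arm or the gripper's body presses on something with over 40 N, if the wrist force passes 120 N, or if a joint passes its speed limit or range.

### The arm

A 6-joint arm with a two-finger parallel gripper is mounted at the origin on the work surface. World frame = base frame: x ahead of the robot, y to its left, z up, the work surface at z = 0. Lengths are in m, angles in rad, forces in N, time in s.
With the tool pointing down it reaches from about 0.275 to 0.75 m from the base axis. Payload 10.2 kg.
Tool frame: the origin (TCP) lies at the very end of the fingers, on their centre line; the grasp point (between the pads) lies 19 mm behind it; z points along the fingers, y is the line along which they close (so a half turn about z gives the same grasp; the last joint's range is limited). The gripper opens to 85 mm and grips with 20 to 120 N. Pads are 22 mm wide; open, the fingers measure 114 mm over their backs; the gripper's body (76 mm by 85 mm) begins 54 mm behind the grasp point. The pads swing forward as they close: fully open they stand 13 mm farther back than shut.
Start: joints at [0.949, 0.313, 1.498, -0, 1.331, -0.223], TCP at [0.204, 0.484, 0.231] pointing down, gripper open.
Joint ranges: [-2.94, 2.94], [-0.97, 2.17], [0.19, 2.56], [-1.23, 4.37], [0.02, 3.11], [-2.88, 2.88]. Speed limits (rad/s): [2.39, 2.39, 3.01, 3.14, 3.14, 3.14].

### API

Orientations are given as a rotation vector (axis times angle).
In Python, from rig import ctrl gives the robot as it stands.
- The arm moves only by the tool servo_tool, never from a script. Its arguments are lists of equal length, an entry for each row: "slide": the shift along the tool's x, y, z in m, a list of three; "yaw": the turn about the tool's z in degrees. A call has 1 to 20 rows; each row shifts and turns the commanded pose from where the row before left it, along the tool's axes as they then stand; what a row does not reach is not made up. A row lasts 1/8 s, in which the tool goes at most 62.5 mm and 10.7 degrees, less where a joint would pass 70% of its speed; a pose out of reach is approached as far as the arm can. A call is refused whole if a number of a shift passes 0.0625 or a number of a turn 10.7, either way. A call with a gripper value outside its range is refused whole. "claw" is the gripper's target within -1 to 1 (shut at 1, half-way at 0, fully open at -1), set as the call begins (left out, the last holds). The fingers move at their own pace and stop on an object; "grip_force" is the grip in N (left out, the last holds). Time passes only in rows, so rows that do not move let the fingers close. It gives the time, the measured TCP pose, the force, the opening and the grip force at its end, in the units of the state.
- ctrl.get_state(): the state, without advancing time (a new reading comes with each control period).
- ctrl.read_camera(name): name is "scene" or "top"; returns a dict with "color" (400x640x3 uint8, red, green, blue), "fx", "fy", "cx", "cy" (pixels), "k1" (the pictures are not rectified: a ray, as slopes to the right and down, at radius r is drawn at 1 + k1 r^2 times it, then the intrinsics apply), "R" (3x3) and "t" (3): a world point X has camera coordinates R X + t. Camera axes: x right, y down, z forward; pixel columns grow to the right and rows downward; lengths in m; the calibration is good to about 2 mm. A picture is of the moment at which its call begins. There is no depth.
- ctrl.hand_in(): hands the job in; it is judged then, once.
The state is a dict: "t": time; "q": joint angles; "joint_velocities": joint speeds; "tau": joint torques, N m; "tcp_pos": TCP position; "orientation": TCP orientation; "wrist_force": force on the tool from outside, world axes, zero at the start; "torque": the same for the moment, N m; "gripper_width": opening from 0.0 (shut) to 1.0 (fully open); "finger_force": force on a finger pad.
Only numpy, scipy, OpenCV 4.12 (cv2) and the standard library are available. Lean on these libraries where they do the work, as an engineer would, in place of code of your own. Each camera call takes 0.05 s, during which the arm holds its last target. There are 200 camera calls.

## Working session

There is one attempt and no reset: what is moved stays moved. The work goes in short steps, Python scripts to look and compute and a tool call to move; the robot and the scene stay as the last step left them, time stands still between calls to the robot, and variables do not carry over. Pictures are saved under pics/ and viewed, at most 10 in all, crops included, and the job is handed in when it is done.

Besides the shell and the picture viewer there is one more tool, called after ">>>" as a command line: name --pt "numbers of a row" for each row, then --argument value for the rest. servo_tool: Moves the arm, as the interface text tells. Its arguments: {"type":"object","properties":{"slide":{"type":"array"},"yaw":{"type":"array"},"claw":{"type":"number"},"grip_force":{"type":"number"}},"required":["slide","yaw"]}

```bash
mkdir -p pics; ls; python3 - <<'E'
from rig import ctrl
import cv2,numpy as np,pickle
d={}
for n in("scene","top"):
    c=ctrl.read_camera(n);d[n]=c
    cv2.imwrite(f"pics/{n}0.png",c["color"][:,:,::-1])
    print(n,c["fx"],c["cx"],c["cy"],c["k1"],np.round(c["R"],3).tolist(),np.round(c["t"],3), -c["R"].T@c["t"])
pickle.dump(d,open("cam0.pkl","wb"))
s=ctrl.get_state();print(s)
E
```

```text
pics
scene 452.87624431568884 322.1864119619547 204.17014654740117 -0.014493627909312265 [[0.701, 0.713, -0.022], [0.407, -0.426, -0.808], [-0.586, 0.557, -0.589]] [-0.386 -0.079  1.572] [ 1.22323168 -0.63408575  0.85291732]
top 468.0122632199876 316.4949510732761 194.12970181596876 -0.05305167381233658 [[-0.028, -1.0, -0.005], [-0.988, 0.029, -0.151], [0.151, 0.001, -0.988]] [0.059 0.522 1.408] [0.30471036 0.04237888 1.47072952]
{'t': 0.1, 'q': array([ 9.48583468e-01,  3.13394117e-01,  1.49833120e+00,  1.25883849e-06,
        1.33099476e+00, -2.23382013e-01]), 'joint_velocities': array([-0.00012303, -0.00083198, -0.00203088, -0.00087237, -0.00033386,
       -0.0012863 ]), 'tau': array([ 4.26265920e-03, -4.12896824e+01, -2.60137957e+01, -4.76819821e-05,
        3.01081323e-03,  4.38551399e-05]), 'tcp_pos': array([0.20375157, 0.48361384, 0.23080352]), 'orientation': array([-6.22246627e-01, -3.07887927e+00,  1.61398333e-03]), 'wrist_force': array([0.76135612, 0.11159354, 0.37304027]), 'torque': array([-0.02462048, -0.03524084,  0.00934094]), 'finger_force': 0.0, 'gripper_width': 0.9952404601720998}
```

View pics/scene0.png

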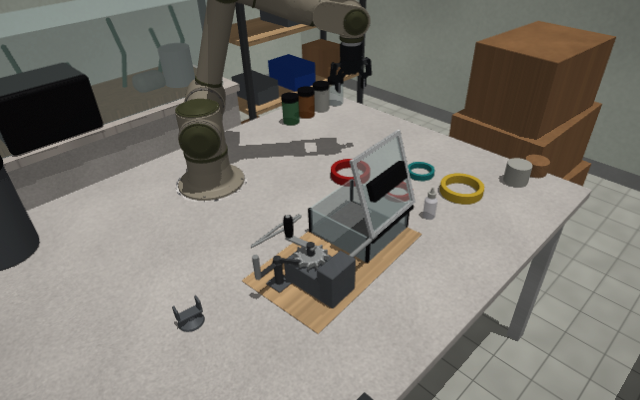

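View pics/top0.png

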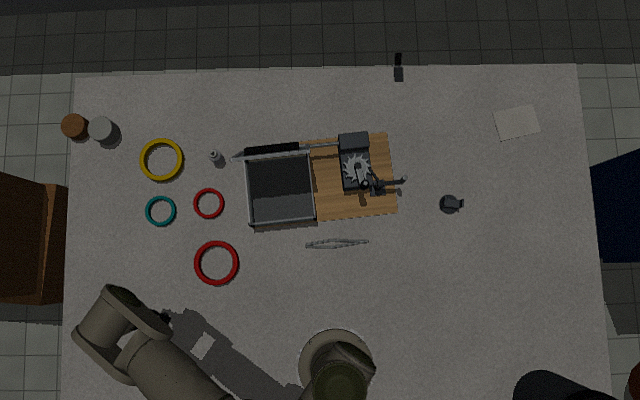

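The scene has four rings, by top-view pixel: small red (208,204), large red (216,263), turquoise (160,211) and yellow (161,160). The one meant is neither turquoise nor yellow and is the smaller red, so it is (208,204). I'll confirm that with measured diameters and an enlarged crop, and fit the unit at the same time.

```bash
cat > h.py <<'E'
import numpy as np,cv2
def ray(c,u,v):
    K=np.array([[c["fx"],0,c["cx"]],[0,c["fy"],c["cy"]],[0,0,1]])
    p=cv2.undistortPoints(np.array([[[u,v]]],float),K,np.array([c["k1"],0,0,0.]))[0,0]
    R=np.array(c["R"]);return -R.T@c["t"], R.T@np.array([p[0],p[1],1])
def onz(c,u,v,z):
    o,d=ray(c,u,v);return o+d*(z-o[2])/d[2]
def proj(c,X):
    X=np.array(c["R"])@X+c["t"];s=X[:2]/X[2];s=s*(1+c["k1"]*(s@s));return np.array([c["fx"]*s[0]+c["cx"],c["fy"]*s[1]+c["cy"]])
def tri(c1,p1,c2,p2):
    A=np.zeros((3,3));b=np.zeros(3)
    L=[ray(c1,*p1),ray(c2,*p2)]
    for o,d in L:
        d=d/np.linalg.norm(d);P=np.eye(3)-np.outer(d,d);A+=P;b+=P@o
    X=np.linalg.solve(A,b);return X
E
python3 - <<'E'
from h import *;import pickle
d=pickle.load(open("cam0.pkl","rb"));c=d["top"];im=c["color"]
hsv=cv2.cvtColor(im,cv2.COLOR_RGB2HSV)
m=((hsv[:,:,0]<8)|(hsv[:,:,0]>172))&(hsv[:,:,1]>150)&(hsv[:,:,2]>60);m=m.astype(np.uint8)
cs,_=cv2.findContours(m,cv2.RETR_EXTERNAL,cv2.CHAIN_APPROX_NONE)
for k in cs:
    if cv2.contourArea(k)>200:
        P=np.array([onz(c,u,v,.016)[:2] for u,v in k[:,0]],np.float32);print("red",k[:,0].mean(0),cv2.minEnclosingCircle(P),P.min(0),P.max(0))
w=((hsv[:,:,0]>8)&(hsv[:,:,0]<22)&(hsv[:,:,1]>70)).astype(np.uint8);w[:,:240]=0;w[:120]=0;w[240:]=0;w[:,420:]=0
n,lab,st,_=cv2.connectedComponentsWithStats(w);i=1+st[1:,4].argmax();k=cv2.findContours((lab==i).astype(np.uint8),cv2.RETR_EXTERNAL,cv2.CHAIN_APPROX_NONE)[0][0][:,0]
print("board",st[i]); P=np.array([onz(c,u,v,.004)[:2] for u,v in k])
# right edge: rightmost pixel per row ; front edge: lowest pixel per column
rows=range(142,206);R=np.array([onz(c,k[k[:,1]==r][:,0].max()+.5,r,.004)[:2] for r in rows if (k[:,1]==r).any()])
cols=range(322,392);F=np.array([onz(c,q,k[k[:,0]==q][:,1].max()+.5,.004)[:2] for q in cols if (k[:,0]==q).any()])
for nm,Q in(("right",R),("front",F)):
    print(nm,cv2.fitLine(Q.astype(np.float32),cv2.DIST_HUBER,0,.01,.01).ravel(),Q[0],Q[-1])
a=cv2.resize(im[115:290,130:420],None,fx=2.7,fy=2.7,interpolation=cv2.INTER_CUBIC)
cv2.imwrite("pics/crop1.png",a[:,:,::-1])
s=cv2.resize(d["scene"]["color"][140:330,230:450],None,fx=3.15,fy=3.15,interpolation=cv2.INTER_CUBIC)
cv2.imwrite("pics/crop2.png",s[:,:,::-1])
E
```

```text
red [215.19512195 262.36585366] ((0.3234698474407196, 0.362605482339859), 0.06822171807289124) [0.2569571 0.2981229] [0.3895107 0.4288872]
red [207.63414634 202.54878049] ((0.5104614496231079, 0.38684505224227905), 0.04720208793878555) [0.46454486 0.3417536 ] [0.5571872  0.43365347]
board [ 309  145   89   77 3464]
right [ 0.5619924   0.8271424   0.587458   -0.09207869] [ 0.687485   -0.02834689] [ 0.48721042 -0.20799345]
front [ 0.08194732 -0.9966367   0.45339367 -0.08004068] [0.44495145 0.02891043] [ 0.46073596 -0.18918333]
```

View pics/crop1.png

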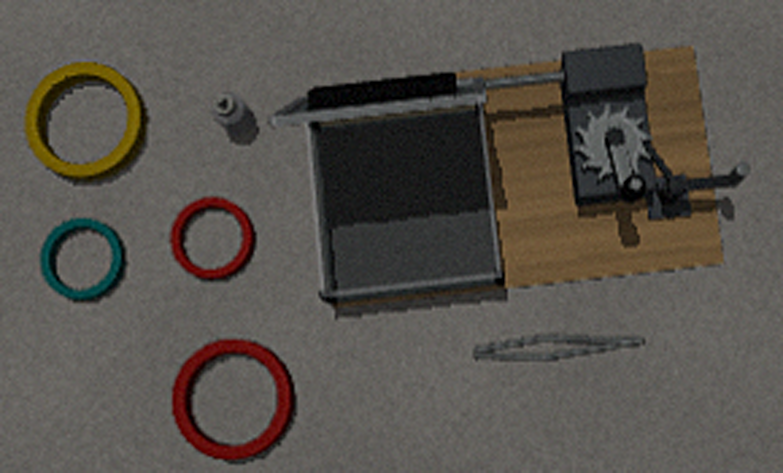

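View pics/crop2.png

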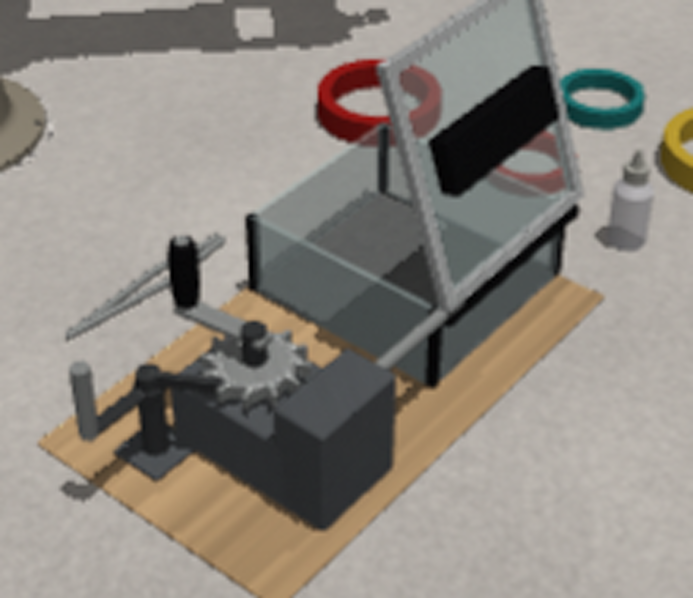

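The crop shows the small red ring (crop centre 213,238), about 94 mm across as measured, which agrees with the given 96 mm. The larger red one is about 134 mm. Next I'll fit the unit's pose from the board, post, peg and knob points in both views.

```bash
python3 - <<'E'
from h import *;import pickle
from scipy.optimize import least_squares
d=pickle.load(open("cam0.pkl","rb"))
T=lambda x,y:((x+.5)/2.7-.5+130,(y+.5)/2.7-.5+115)
S=lambda x,y:((x+.5)/3.15-.5+230,(y+.5)/3.15-.5+140)
B=.1325;C=.23
obs=[("top",T(693,47),(B,-C,.004)),("top",T(722,263),(-B,-C,.004)),("top",T(741,169),(-.025,-.269,.143)),("top",T(633,185),"k"),
("scene",S(38,443),(-B,-C,.004)),("scene",S(603,297),(B,C,.004)),("scene",S(80,369),(-.025,-.269,.143)),("scene",S(182,241),"k"),
("scene",S(252,215),(-.105,0,.089)),("scene",S(383,128),(-.105,.2,.089)),("top",T(322,297),(-.105,.2,.089)),("top",T(502,282),(-.105,0,.089))]
def f(p):
    r=[]
    for n,px,X in obs:
        if X=="k": a=.785+p[3];X=(.03+.065*np.cos(a),-.14+.065*np.sin(a),.182)
        c,s=np.cos(p[2]),np.sin(p[2]);W=np.array([p[0]+c*X[0]-s*X[1],p[1]+s*X[0]+c*X[1],X[2]])
        r.append(proj(d[n],W)-px)
    return np.array(r).ravel()
s=least_squares(f,[.58,.1,-.08,2.5],loss="soft_l1");p=s.x
print(p);print(np.round(s.fun.reshape(-1,2),1).tolist())
np.save("unit.npy",p)
c,s=np.cos(p[2]),np.sin(p[2])
U=lambda x,y:np.round([p[0]+c*x-s*y,p[1]+s*x+c*y],4)
a=.785+p[3]
print("tank",U(0,.1),"axis",U(.03,-.14),"knob",U(.03+.065*np.cos(a),-.14+.065*np.sin(a)),"peg",U(-.025,-.269),"piv",U(-.025,-.204),"place",U(-.045,.1))
print("knob tri",tri(d["top"],obs[3][1],d["scene"],obs[7][1]),"peg tri",tri(d["top"],obs[2][1],d["scene"],obs[6][1]))
# tweezer, dropper approx
print("tweezer ends",onz(d["top"],*T(475,352),.004),onz(d["top"],*T(644,342),.004),"dropper",onz(d["top"],*T(240,132),.0),onz(d["top"],*T(228,103),.106))
from scipy.spatial.transform import Rotation as Ro
print(Ro.from_rotvec([-6.22246627e-01, -3.07887927e+00,0]).as_matrix().round(3).tolist())
E
```

```text
[0.55476439 0.05385029 0.0809898  2.40152414]
[[-6.9, 6.3], [-6.7, 7.6], [1.9, -0.6], [0.4, -0.9], [1.9, -9.9], [-0.5, -7.9], [-0.9, 0.3], [0.7, 0.0], [-1.7, 0.9], [0.2, -1.4], [0.6, -1.2], [1.0, -2.9]]
tank [0.5467 0.1535] axis [ 0.596  -0.0833] knob [ 0.5315 -0.0914] peg [ 0.5516 -0.2163] piv [ 0.5464 -0.1515] place [0.5018 0.1499]
knob tri [ 0.52896363 -0.09093166  0.18056245] peg tri [ 0.55000261 -0.21189011  0.14014435]
tweezer ends [0.36954532 0.08232893 0.004     ] [ 0.37542232 -0.11342852  0.004     ] dropper [0.63863135 0.35654087 0.        ] [0.64797569 0.34749366 0.106     ]
[[-0.922, 0.388, -0.0], [0.388, 0.922, 0.0], [0.0, -0.0, -1.0]]
```

The board corners don't fit, so the board is evidently not centred on the unit origin. I'll refit without them.

```bash
python3 - <<'E'
from h import *;import pickle
from scipy.optimize import least_squares
d=pickle.load(open("cam0.pkl","rb"))
T=lambda x,y:((x+.5)/2.7-.5+130,(y+.5)/2.7-.5+115)
S=lambda x,y:((x+.5)/3.15-.5+230,(y+.5)/3.15-.5+140)
B=.1325;C=.23
obs=[("top",T(693,47),(B,-C,.004)),("top",T(722,263),(-B,-C,.004)),("top",T(741,169),(-.025,-.269,.143)),("top",T(633,185),"k"),
("scene",S(38,443),(-B,-C,.004)),("scene",S(603,297),(B,C,.004)),("scene",S(80,369),(-.025,-.269,.143)),("scene",S(182,241),"k"),
("scene",S(252,215),(-.105,0,.089)),("scene",S(383,128),(-.105,.2,.089)),("top",T(322,297),(-.105,.2,.089)),("top",T(502,282),(-.105,0,.089))]
def f(p):
    r=[]
    for n,px,X in obs:
        if X=="k": a=.785+p[3];X=(.03+.065*np.cos(a),-.14+.065*np.sin(a),.182)
        elif abs(X[1])==C: X=(X[0]+p[4],X[1]+p[5],.004)
        c,s=np.cos(p[2]),np.sin(p[2]);W=np.array([p[0]+c*X[0]-s*X[1],p[1]+s*X[0]+c*X[1],X[2]])
        r.append(proj(d[n],W)-px)
    return np.array(r).ravel()
s=least_squares(f,[.55,.05,.08,2.4,0,0],loss="soft_l1");p=s.x
print(p);print(np.round(s.fun.reshape(-1,2),1).tolist())
np.save("unit.npy",p)
c,s=np.cos(p[2]),np.sin(p[2])
U=lambda x,y:np.round([p[0]+c*x-s*y,p[1]+s*x+c*y],4)
a=.785+p[3]
print("tank",U(0,.1),"axis",U(.03,-.14),"knob",U(.03+.065*np.cos(a),-.14+.065*np.sin(a)),"peg",U(-.025,-.269),"piv",U(-.025,-.204),"place",U(-.045,.1))
E
```

```text
[ 0.5520985   0.05743165  0.08471791  2.45419003  0.02247227 -0.02995958]
[[0.1, -0.7], [0.7, 0.0], [0.7, -0.0], [0.3, -0.3], [-0.5, -0.7], [0.7, -1.0], [-0.1, -0.8], [0.3, -0.3], [-1.5, 0.0], [0.1, -2.3], [-0.5, -0.0], [-0.1, -2.0]]
tank [0.5436 0.1571] axis [ 0.5938 -0.0795] knob [ 0.5299 -0.0913] peg [ 0.55   -0.2127] piv [ 0.5444 -0.148 ] place [0.4988 0.1533]
```

>>> servo_tool --pt "0 0 0" --pt "0 0 0" --pt "0 0 0" --pt "-0.0372 -0.0206 0.015" --pt "-0.0372 -0.0206 0.015" --pt "-0.0372 -0.0206 0.015" --pt "-0.0372 -0.0206 0.015" --pt "-0.0372 -0.0206 0.015" --pt "-0.0372 -0.0206 0.015" --pt "-0.0372 -0.0206 0.015" --pt "-0.0372 -0.0206 0.015" --pt "0 0 0" --pt "0 0 0" --yaw '[-9.2,-9.2,-9.2,0,0,0,0,0,0,0,0,0,0]' --claw -1

```text
t: 1.72
tcp_pos: [0.5136, 0.3444, 0.1112]
orientation: [0.13, -3.138, 0.0]
wrist_force: [-0.5, -1.1, 0.5]
gripper_width: 1.0
finger_force: 0.0
```

>>> servo_tool --pt "0 0 0.03" --pt "0 0 0.03" --pt "0 0 0.02" --pt "0 0 0.015" --pt "0 0 0.008" --pt "0 0 0.004" --pt "0 0 0" --pt "0 0 0" --yaw '[0,0,0,0,0,0,0,0]'

```text
t: 2.72
tcp_pos: [0.5144, 0.3443, 0.0049]
orientation: [-0.13, 3.138, 0.001]
wrist_force: [-0.2, -0.4, 0.8]
gripper_width: 1.0
finger_force: 0.0
```

>>> servo_tool --pt "0 0 0" --pt "0 0 0" --pt "0 0 0" --pt "0 0 0" --pt "0 0 0" --pt "0 0 0" --pt "0 0 0" --pt "0 0 0" --yaw '[0,0,0,0,0,0,0,0]' --claw 1 --grip_force 25

```text
t: 3.72
tcp_pos: [0.5141, 0.3442, 0.0044]
orientation: [-0.13, 3.139, 0.0]
wrist_force: [-1.0, -0.3, 0.7]
gripper_width: 0.14
finger_force: 25.5
```

>>> servo_tool --pt "0.005 0 -0.015" --pt "0.005 0 -0.03" --pt "0.005 0 -0.04" --pt "0.005 0 -0.04" --pt "0.006 -0.01 -0.01" --pt "0 -0.03 0" --pt "0 -0.035 0" --pt "0 -0.035 0" --pt "0 -0.035 0" --pt "0 -0.035 0" --pt "0 -0.032 0" --pt "0 -0.01 0" --pt "0 0 0" --pt "0 0 0" --yaw '[0,0,0,0,0,0,0,0,0,0,0,0,0,0]'

```text
t: 5.48
tcp_pos: [0.5063, 0.1216, 0.1391]
orientation: [0.131, -3.138, -0.0]
wrist_force: [0.4, -0.5, -0.7]
gripper_width: 0.136
finger_force: 25.5
```

```bash
python3 - <<'E'
from rig import ctrl
import cv2,numpy as np
a=[]
for n,(y,x) in(("scene",(90,250)),("top",(100,190))):
    c=ctrl.read_camera(n)["color"][y:y+190,x:x+200];a.append(cv2.resize(c,None,fx=2,fy=2,interpolation=cv2.INTER_CUBIC))
cv2.imwrite("pics/c3.png",np.hstack(a)[:,:,::-1])
E
```

```text
(no output)
```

View pics/c3.png

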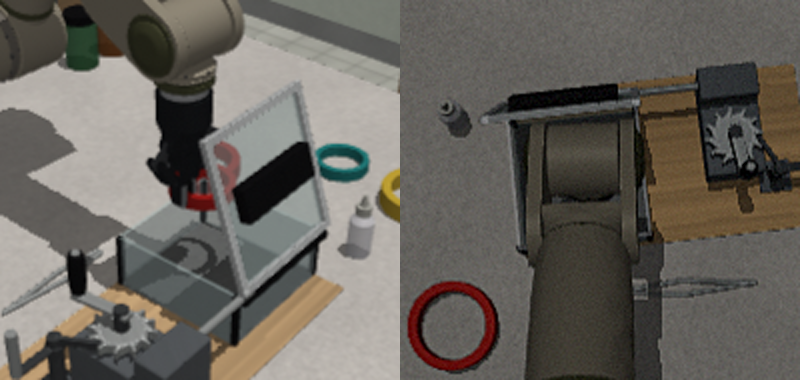

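The ring is held at scene-crop (195,185), over the front half of the tank. The gripper and wrist clear the hood edge by about 40 mm, so I'll lower it in.

>>> servo_tool --pt "0 0 0.02" --pt "0 0 0.025" --pt "0 0 0.025" --pt "0 0 0.02" --pt "0 0 0.015" --pt "0 0 0.01" --pt "0 0 0.006" --pt "0 0 0.003" --pt "0 0 0" --pt "0 0 0" --yaw '[0,0,0,0,0,0,0,0,0,0]'

```text
t: 6.82
tcp_pos: [0.5068, 0.1208, 0.0156]
orientation: [-0.13, 3.138, -0.0]
wrist_force: [0.2, 0.5, -0.5]
gripper_width: 0.135
finger_force: 25.5
```

>>> servo_tool --pt "0 0 0" --pt "0 0 0" --pt "0 0 0" --pt "0 0 0" --pt "0 0 0" --pt "0 0 0" --yaw '[0,0,0,0,0,0]' --claw 0.2

```text
t: 7.58
tcp_pos: [0.5066, 0.1208, 0.0153]
orientation: [0.13, -3.139, 0.0]
wrist_force: [-0.8, 0.8, 0.1]
gripper_width: 0.402
finger_force: 0.0
```

>>> servo_tool --pt "0 0 -0.01" --pt "0 0 -0.02" --pt "0 0 -0.03" --pt "0 0 -0.04" --pt "0 0 -0.05" --pt "0 0 -0.05" --pt "0 0 -0.02" --pt "0 0 0" --yaw '[0,0,0,0,0,0,0,0]'

```text
t: 8.57
tcp_pos: [0.5069, 0.1209, 0.2369]
orientation: [-0.13, 3.135, -0.0]
wrist_force: [0.2, 0.6, -1.1]
gripper_width: 0.399
finger_force: 0.0
```

>>> servo_tool --pt "0 -0.02 0" --pt "0 -0.04 0" --pt "0 -0.04 0" --pt "0 -0.04 0" --pt "0 -0.04 0" --pt "-0.012 -0.04 0" --pt "-0.012 -0.04 0" --pt "-0.012 -0.04 0" --pt "-0.012 -0.032 0" --pt "0 0 0.03" --pt "0 0 0" --pt "0 0 0" --yaw '[0,0,0,0,0,0,0,0,0,0,0,0]' --claw 1

```text
t: 10.07
tcp_pos: [0.582, -0.2058, 0.2058]
orientation: [-0.131, 3.139, -0.0]
wrist_force: [0.4, -0.2, 0.7]
gripper_width: 0.002
finger_force: 0.0
```

```bash
python3 - <<'E'
from rig import ctrl
from h import *
a=[]
for n,(y,x) in(("scene",(150,220)),("top",(110,230))):
    k=ctrl.read_camera(n);c=k["color"][y:y+190,x:x+200];a.append(cv2.resize(c,None,fx=2,fy=2,interpolation=cv2.INTER_CUBIC))
    if n=="top":
        hs=cv2.cvtColor(k["color"],cv2.COLOR_RGB2HSV);m=((hs[:,:,0]<8)|(hs[:,:,0]>172))&(hs[:,:,1]>110)&(hs[:,:,2]>40);m[:,:240]=0;m[:,330:]=0
        v,u=np.nonzero(m);print(len(u));q=onz(k,(u.min()+u.max())/2,(v.min()+v.max())/2,.026);print(q,onz(k,u.max(),v.max(),.03)-onz(k,u.min(),v.min(),.03))
cv2.imwrite("pics/c4.png",np.hstack(a)[:,:,::-1])
E
```

```text
292
[0.5030084  0.16450824 0.026     ] [-0.09363264 -0.09189089  0.        ]
```

View pics/c4.png

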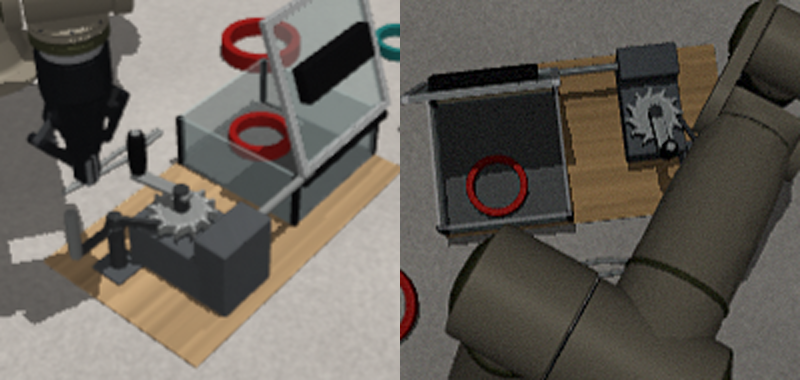

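The ring lies flat on the tank floor (crop 497,186 in the top view, measured about 93 mm across), and the shut fingers are beside the peg. Lever next.

>>> servo_tool --pt "0 0 0.02" --pt "0 0 0.03" --pt "0 0 0.03" --pt "0 0 0.02" --pt "0 0 0.006" --pt "0 0 0" --pt "0 0 0" --yaw '[0,0,0,0,0,0,0]'

```text
t: 11.05
tcp_pos: [0.5824, -0.2063, 0.1005]
orientation: [-0.13, 3.137, -0.002]
wrist_force: [1.0, -0.2, -0.1]
gripper_width: -0.003
finger_force: 0.0
```

>>> servo_tool --pt "0.005 0 0" --pt "0.005 0 0" --pt "0.005 0 0" --pt "0.005 0 0" --pt "0.005 0 0" --pt "0.005 0 0" --pt "0.005 0 0" --pt "0.005 0 0" --pt "0 0 0" --yaw '[0,0,0,0,0,0,0,0,0]'

```text
t: 12.18
tcp_pos: [0.5416, -0.2094, 0.0992]
orientation: [0.13, -3.138, -0.0]
wrist_force: [-0.7, 0.8, -0.3]
gripper_width: -0.002
finger_force: 0.0
```

>>> servo_tool --pt "0.002 0 0" --pt "0.002 0 0" --pt "0.002 0 0" --pt "0 0 0" --yaw '[0,0,0,0]'

```text
t: 12.68
tcp_pos: [0.5376, -0.2097, 0.0996]
orientation: [-0.13, 3.135, -0.001]
wrist_force: [11.3, 3.1, -2.7]
gripper_width: 0.008
finger_force: 0.0
```

```bash
python3 - <<'E'
from rig import ctrl
from h import *
k=ctrl.read_camera("scene");c=k["color"][200:310,230:350]
cv2.imwrite("pics/c5.png",cv2.resize(c,None,fx=5,fy=5,interpolation=cv2.INTER_CUBIC)[:,:,::-1])
p=np.load("unit.npy");c,s=np.cos(p[2]),np.sin(p[2])
for a in (0,.3,.4,.5):
    x=-.025-.065*np.sin(a);y=-.204-.065*np.cos(a)
    q=proj(k,np.array([p[0]+c*x-s*y,p[1]+s*x+c*y,.143]));print(a,(q-[230,200]+.5)*5)
E
```

```text
0 [127.25369724 282.61469737]
0.3 [103.9899954  261.62699971]
0.4 [ 98.78802323 253.61379388]
0.5 [ 94.93967906 245.24070829]
```

View pics/c5.png

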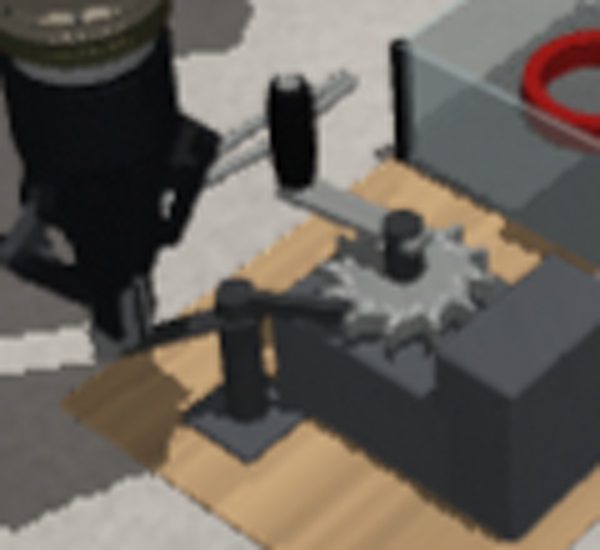

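The lever is on its stop (11 N reaction; the picture shows it swung over at about crop 130,345). I'll back off, rise and go over the knob.

>>> servo_tool --pt "-0.006 0 0" --pt "-0.006 0 0" --pt "0 0 -0.03" --pt "0 0 -0.05" --pt "0 0 -0.045" --pt "0 0.02 0" --pt "0.005 0.04 0" --pt "0.005 0.04 0" --pt "0 0.0185 0" --pt "0 0 0" --pt "0 0 0" --yaw '[0,0,0,0,0,0,0,0,0,0,0]' --claw -0.2

```text
t: 14.1
tcp_pos: [0.5284, -0.0925, 0.2239]
orientation: [0.129, -3.139, 0.0]
wrist_force: [0.4, -0.2, -0.1]
gripper_width: 0.598
finger_force: 0.0
```

>>> servo_tool --pt "0 0 0.02" --pt "0 0 0.03" --pt "0 0 0.025" --pt "0 0 0.012" --pt "0 0 0.005" --pt "0 0 0" --pt "0 0 0" --yaw '[0,0,0,0,0,0,0]'

```text
t: 14.98
tcp_pos: [0.5286, -0.0918, 0.1331]
orientation: [-0.13, 3.138, -0.001]
wrist_force: [-0.2, 0.6, -0.1]
gripper_width: 0.6
finger_force: 0.0
```

>>> servo_tool --pt "0 0 0" --pt "0 0 0" --pt "0 0 0" --pt "0 0 0" --pt "0 0 0" --pt "0 0 0" --yaw '[0,0,0,0,0,0]' --claw 1 --grip_force 35

```text
t: 15.72
tcp_pos: [0.5287, -0.0927, 0.1331]
orientation: [-0.13, 3.137, -0.004]
wrist_force: [-0.5, -5.7, 3.6]
gripper_width: 0.268
finger_force: 34.2
```

```bash
cat > arc.py <<'E'
from rig import ctrl
import numpy as np
p=np.load("unit.npy");s=ctrl.get_state();c,sn=np.cos(p[2]),np.sin(p[2])
d=s["tcp_pos"][:2]-p[:2];u=np.array([c*d[0]+sn*d[1],-sn*d[0]+c*d[1]])
v=u-[.03,-.14];print(s["t"],"unit",u,"r",np.hypot(*v),"crank",(np.arctan2(v[1],v[0])-.785)%(2*np.pi),s["wrist_force"],s["gripper_width"],s["finger_force"],"q",s["q"].round(2))
E
python3 arc.py
```

```text
15.725 unit [-0.03600543 -0.14764261] r 0.06644641890392736 crank 2.471866848261503 [-0.46816582 -5.73690307  3.55008233] 0.26806562520262184 34.19327259063721 q [-0.39  0.43  1.6  -0.    1.11 -2.04]
```

```bash
python3 - <<'E'
import numpy as np
def tab(a0,st,n,r=.065):
    a=.785+a0+st*np.arange(n+1);P=r*np.c_[np.cos(a),np.sin(a)];D=np.diff(P,axis=0)
    return [[round(-x,4),round(y,4)] for x,y in D]
print(tab(2.47,.04,8))
E
```

```text
[[np.float64(-0.0003), np.float64(-0.0026)], [np.float64(-0.0004), np.float64(-0.0026)], [np.float64(-0.0006), np.float64(-0.0025)], [np.float64(-0.0007), np.float64(-0.0025)], [np.float64(-0.0008), np.float64(-0.0025)], [np.float64(-0.0009), np.float64(-0.0025)], [np.float64(-0.0009), np.float64(-0.0024)], [np.float64(-0.001), np.float64(-0.0024)]]
```

>>> servo_tool --pt "-0.0003 -0.0026 0" --pt "-0.0004 -0.0026 0" --pt "-0.0006 -0.0025 0" --pt "-0.0007 -0.0025 0" --pt "-0.0008 -0.0025 0" --pt "-0.0009 -0.0025 0" --pt "-0.0009 -0.0024 0" --pt "-0.001 -0.0024 0" --pt "0 0 0" --yaw '[0,0,0,0,0,0,0,0,0]'

```text
t: 16.85
tcp_pos: [0.5353, -0.1115, 0.1331]
orientation: [0.13, -3.139, 0.001]
wrist_force: [-5.4, -1.3, 8.6]
gripper_width: 0.267
finger_force: 34.7
```

```bash
python3 arc.py; python3 - <<'E'
import numpy as np
a=.785+2.78-.05*np.arange(61);P=.065*np.c_[np.cos(a),np.sin(a)];D=np.diff(P,axis=0)
for i in range(0,60,20):print([[float(round(-x,4)),float(round(y,4)),0] for x,y in D[i:i+20]])
E
```

```text
16.85 unit [-0.03103665 -0.16694787] r 0.06672076179646416 crank 2.772358077678533 [-5.42204008 -1.34041924  8.6305802 ] 0.2671610818908892 34.6612411737442 q [-0.42  0.45  1.56 -0.    1.12 -2.07]
[[0.0013, 0.003, 0], [0.0011, 0.0031, 0], [0.001, 0.0031, 0], [0.0008, 0.0031, 0], [0.0006, 0.0032, 0], [0.0005, 0.0032, 0], [0.0003, 0.0032, 0], [0.0002, 0.0032, 0], [-0.0, 0.0032, 0], [-0.0002, 0.0032, 0], [-0.0003, 0.0032, 0], [-0.0005, 0.0032, 0], [-0.0007, 0.0032, 0], [-0.0008, 0.0031, 0], [-0.001, 0.0031, 0], [-0.0011, 0.0031, 0], [-0.0013, 0.003, 0], [-0.0014, 0.0029, 0], [-0.0016, 0.0028, 0], [-0.0017, 0.0028, 0]]
[[-0.0018, 0.0027, 0], [-0.002, 0.0026, 0], [-0.0021, 0.0025, 0], [-0.0022, 0.0024, 0], [-0.0023, 0.0023, 0], [-0.0024, 0.0021, 0], [-0.0025, 0.002, 0], [-0.0026, 0.0019, 0], [-0.0027, 0.0018, 0], [-0.0028, 0.0016, 0], [-0.0029, 0.0015, 0], [-0.003, 0.0013, 0], [-0.003, 0.0012, 0], [-0.0031, 0.001, 0], [-0.0031, 0.0009, 0], [-0.0032, 0.0007, 0], [-0.0032, 0.0005, 0], [-0.0032, 0.0004, 0], [-0.0032, 0.0002, 0], [-0.0032, 0.0001, 0]]
[[-0.0032, -0.0001, 0], [-0.0032, -0.0003, 0], [-0.0032, -0.0004, 0], [-0.0032, -0.0006, 0], [-0.0032, -0.0007, 0], [-0.0031, -0.0009, 0], [-0.0031, -0.0011, 0], [-0.003, -0.0012, 0], [-0.003, -0.0014, 0], [-0.0029, -0.0015, 0], [-0.0028, -0.0016, 0], [-0.0027, -0.0018, 0], [-0.0026, -0.0019, 0], [-0.0025, -0.002, 0], [-0.0024, -0.0022, 0], [-0.0023, -0.0023, 0], [-0.0022, -0.0024, 0], [-0.0021, -0.0025, 0], [-0.0019, -0.0026, 0], [-0.0018, -0.0027, 0]]
```

>>> servo_tool --pt "0.0013 0.003 0" --pt "0.0011 0.0031 0" --pt "0.001 0.0031 0" --pt "0.0008 0.0031 0" --pt "0.0006 0.0032 0" --pt "0.0005 0.0032 0" --pt "0.0003 0.0032 0" --pt "0.0002 0.0032 0" --yaw '[0,0,0,0,0,0,0,0]'

```text
t: 17.85
tcp_pos: [0.5277, -0.0861, 0.133]
orientation: [-0.13, 3.138, 0.001]
wrist_force: [-0.9, 2.2, 6.5]
gripper_width: 0.27
finger_force: 34.6
```

```bash
python3 arc.py
```

```text
17.85 unit [-0.0364311  -0.14098391] r 0.06643838880282894 crank 2.3714026007982296 [-0.88549821  2.18438877  6.51761693] 0.2703181563544833 34.64988827705383 q [-0.38  0.43  1.6   0.    1.11 -2.04]
```

The crank is free: about 2 N of drive and already below its starting angle. Continuing down.

>>> servo_tool --pt "0 0.0032 0" --pt "-0.0002 0.0032 0" --pt "-0.0003 0.0032 0" --pt "-0.0005 0.0032 0" --pt "-0.0007 0.0032 0" --pt "-0.0008 0.0031 0" --pt "-0.001 0.0031 0" --pt "-0.0011 0.0031 0" --pt "-0.0013 0.003 0" --pt "-0.0014 0.0029 0" --pt "-0.0016 0.0028 0" --pt "-0.0017 0.0028 0" --yaw '[0,0,0,0,0,0,0,0,0,0,0,0]'

```text
t: 19.35
tcp_pos: [0.536, -0.0486, 0.133]
orientation: [-0.13, 3.136, 0.0]
wrist_force: [3.5, 2.2, 5.7]
gripper_width: 0.27
finger_force: 34.6
```

>>> servo_tool --pt "-0.0018 0.0027 0" --pt "-0.002 0.0026 0" --pt "-0.0021 0.0025 0" --pt "-0.0022 0.0024 0" --pt "-0.0023 0.0023 0" --pt "-0.0024 0.0021 0" --pt "-0.0025 0.002 0" --pt "-0.0026 0.0019 0" --pt "-0.0027 0.0018 0" --pt "-0.0028 0.0016 0" --yaw '[0,0,0,0,0,0,0,0,0,0]'

```text
t: 20.6
tcp_pos: [0.5581, -0.0257, 0.133]
orientation: [-0.13, 3.135, -0.002]
wrist_force: [6.4, -1.4, 3.8]
gripper_width: 0.266
finger_force: 34.5
```

```bash
python3 arc.py; python3 - <<'E'
from rig import ctrl
from h import *
a=[]
for n,(y,x) in(("scene",(130,220)),("top",(110,230))):
    k=ctrl.read_camera(n);c=k["color"][y:y+190,x:x+200];a.append(cv2.resize(c,None,fx=2,fy=2,interpolation=cv2.INTER_CUBIC))
cv2.imwrite("pics/c6.png",np.hstack(a)[:,:,::-1])
E
```

```text
20.6 unit [-0.00110007 -0.0833147 ] r 0.06465629755358256 crank 1.2875981206517184 [ 6.39858897 -1.38762486  3.83653937] 0.26646475011995685 34.529401659965515 q [-0.26  0.48  1.53 -0.    1.13 -1.91]
```

View pics/c6.png

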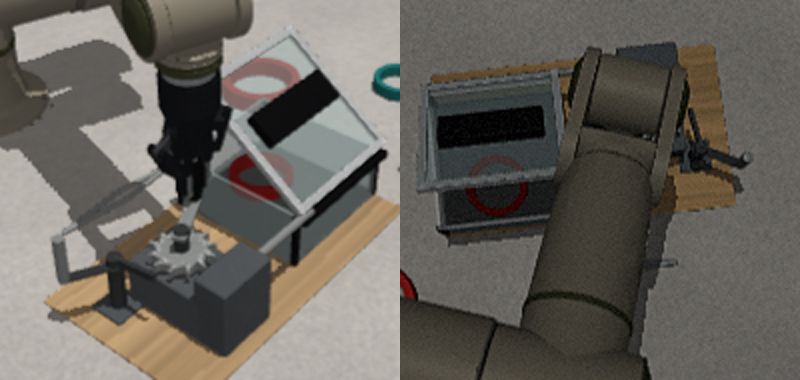

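Scene crop: the gripper holds the knob at about (190,205), the hood is roughly half-way and clear of the hand. Continuing.

>>> servo_tool --pt "-0.0029 0.0015 0" --pt "-0.003 0.0013 0" --pt "-0.003 0.0012 0" --pt "-0.0031 0.001 0" --pt "-0.0031 0.0009 0" --pt "-0.0032 0.0007 0" --pt "-0.0032 0.0005 0" --pt "-0.0032 0.0004 0" --pt "-0.0032 0.0002 0" --pt "-0.0032 0.0001 0" --yaw '[0,0,0,0,0,0,0,0,0,0]'

```text
t: 21.95
tcp_pos: [0.5884, -0.016, 0.1331]
orientation: [-0.13, 3.135, -0.004]
wrist_force: [5.6, -4.0, 4.8]
gripper_width: 0.269
finger_force: 34.5
```

>>> servo_tool --pt "-0.0032 -0.0001 0" --pt "-0.0032 -0.0003 0" --pt "-0.0032 -0.0004 0" --pt "-0.0032 -0.0006 0" --pt "-0.0032 -0.0007 0" --pt "-0.0031 -0.0009 0" --pt "-0.0031 -0.0011 0" --pt "-0.003 -0.0012 0" --pt "-0.003 -0.0014 0" --pt "-0.0029 -0.0015 0" --yaw '[0,0,0,0,0,0,0,0,0,0]'

```text
t: 23.2
tcp_pos: [0.6198, -0.0218, 0.1331]
orientation: [-0.129, 3.136, -0.004]
wrist_force: [4.8, -4.9, 3.6]
gripper_width: 0.268
finger_force: 34.5
```

```bash
python3 arc.py
```

```text
23.2 unit [ 0.06074654 -0.08470136] r 0.06327155163730126 crank 0.27835133538464374 [ 4.83668737 -4.85753607  3.63371445] 0.2682925960008211 34.539164900779724 q [-0.22  0.6   1.32 -0.    1.21 -1.88]
```

>>> servo_tool --pt "-0.0028 -0.0016 0" --pt "-0.0027 -0.0018 0" --pt "-0.0026 -0.0019 0" --pt "-0.0025 -0.002 0" --pt "-0.0024 -0.0022 0" --pt "-0.0012 -0.0011 0" --pt "0 0 0" --yaw '[0,0,0,0,0,0,0]'

```text
t: 24.08
tcp_pos: [0.6344, -0.0311, 0.133]
orientation: [-0.129, 3.137, -0.004]
wrist_force: [2.9, -4.5, 5.6]
gripper_width: 0.273
finger_force: 34.6
```

```bash
python3 arc.py
```

```text
24.075 unit [ 0.07454364 -0.09520758] r 0.06317038027958032 crank 0.003182996782978953 [ 2.93964299 -4.51580243  5.64138088] 0.2725547888431567 34.59664285182953 q [-0.23  0.64  1.27 -0.    1.24 -1.89]
```

>>> servo_tool --pt "-0.001 -0.001 0" --pt "-0.001 -0.001 0" --pt "0 0 0" --yaw '[0,0,0]'

```text
t: 24.45
tcp_pos: [0.6348, -0.0313, 0.1328]
orientation: [0.131, -3.136, -0.001]
wrist_force: [-6.4, 2.5, 10.4]
gripper_width: 0.271
finger_force: 35.1
```

```bash
python3 arc.py
```

```text
24.45 unit [ 0.07491156 -0.09541595] r 0.0632833726974317 crank 6.2799239698961165 [-6.41579136  2.48601259 10.41086269] 0.2705505983768148 35.05192458629608 q [-0.23  0.64  1.26 -0.    1.25 -1.89]
```

The force has reversed, so the crank is on its stop and the hood is shut. I'll release the knob, rise and go to the far side of the peg.

>>> servo_tool --pt "0 0 0" --pt "0 0 0" --pt "0 0 0" --pt "0 0 0" --pt "0 0 -0.02" --pt "0 0 -0.04" --pt "0 0 -0.04" --pt "0 0 0" --pt "0 0 0" --yaw '[0,0,0,0,0,0,0,0,0]' --claw -0.1

```text
t: 25.58
tcp_pos: [0.6355, -0.0316, 0.2313]
orientation: [0.13, -3.137, -0.001]
wrist_force: [-1.0, 0.5, -0.4]
gripper_width: 0.546
finger_force: 0.0
```

>>> servo_tool --pt "0.02 -0.02 0" --pt "0.03 -0.03 0" --pt "0.03 -0.03 0" --pt "0.03 -0.03 0" --pt "0.03 -0.03 0" --pt "0.025 -0.0285 0" --pt "0 0 0" --pt "0 0 0" --yaw '[0,0,0,0,0,0,0,0]' --claw 1

```text
t: 26.58
tcp_pos: [0.4854, -0.2128, 0.2315]
orientation: [0.13, -3.138, -0.002]
wrist_force: [-0.5, -0.0, 0.3]
gripper_width: 0.0
finger_force: 0.0
```

```bash
python3 arc.py; python3 - <<'E'
from rig import ctrl
from h import *
a=[]
for n,(y,x) in(("scene",(130,220)),("top",(110,230))):
    k=ctrl.read_camera(n);c=k["color"][y:y+190,x:x+200];a.append(cv2.resize(c,None,fx=2,fy=2,interpolation=cv2.INTER_CUBIC))
cv2.imwrite("pics/c7.png",np.hstack(a)[:,:,::-1])
E
```

```text
26.575 unit [-0.0893328  -0.26361195] r 0.17181452553045307 crank 3.159602667627021 [-0.47152057 -0.01181631  0.29052751] 6.778024260072119e-05 0.0 q [-0.63  0.32  1.48  0.    1.34 -2.29]
```

View pics/c7.png

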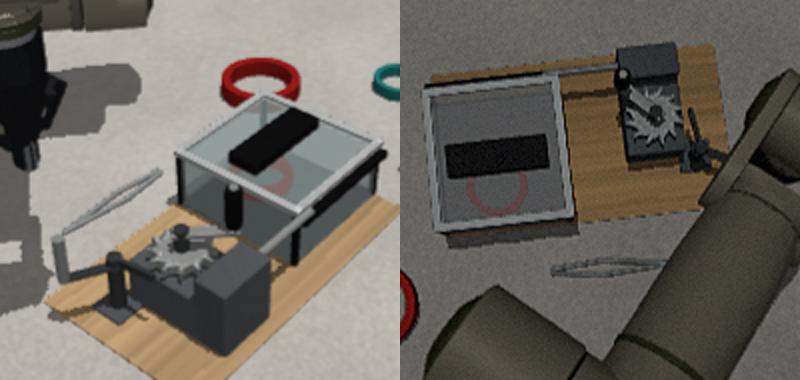

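The hood is flat on the tank with the ring inside, and the knob is at its shut position (crop 233,205). Now the lever goes back.

>>> servo_tool --pt "0 0 0.03" --pt "0 0 0.04" --pt "0 0 0.04" --pt "0 0 0.02" --pt "0 0 0" --pt "-0.005 0 0" --pt "-0.005 0 0" --pt "-0.005 0 0" --pt "-0.005 0 0" --pt "-0.005 0 0" --pt "-0.005 0 0" --pt "-0.005 0 0" --pt "-0.005 0 0" --pt "-0.003 0 0" --pt "0 0 0" --yaw '[0,0,0,0,0,0,0,0,0,0,0,0,0,0,0]'

```text
t: 28.55
tcp_pos: [0.5285, -0.2096, 0.1023]
orientation: [-0.13, 3.138, 0.0]
wrist_force: [0.5, -0.1, -0.2]
gripper_width: -0.002
finger_force: 0.0
```

>>> servo_tool --pt "-0.0015 0 0" --pt "-0.0015 0 0" --pt "0 0 0" --yaw '[0,0,0]'

```text
t: 28.92
tcp_pos: [0.5295, -0.2095, 0.1022]
orientation: [0.13, -3.134, -0.001]
wrist_force: [-11.6, -0.1, 4.0]
gripper_width: -0.0
finger_force: 0.0
```

>>> servo_tool --pt "0.01 0 0" --pt "0.015 0 0" --pt "0.015 0 -0.01" --pt "0 0 -0.04" --pt "0 0 -0.04" --pt "0 0 -0.04" --pt "0 0 0" --pt "0 0 0" --yaw '[0,0,0,0,0,0,0,0]'

```text
t: 29.92
tcp_pos: [0.491, -0.2125, 0.2314]
orientation: [0.13, -3.138, -0.001]
wrist_force: [-0.0, -0.8, -1.4]
gripper_width: -0.001
finger_force: 0.0
```

```bash
python3 - <<'E'
from rig import ctrl
from h import *
k=ctrl.read_camera("scene");c=k["color"][160:310,230:430]
cv2.imwrite("pics/c8.png",cv2.resize(c,None,fx=4,fy=4,interpolation=cv2.INTER_CUBIC)[:,:,::-1])
p=np.load("unit.npy");c,s=np.cos(p[2]),np.sin(p[2])
for a in (0,.1,.2):
    x=-.025-.065*np.sin(a);y=-.204-.065*np.cos(a)
    q=proj(k,np.array([p[0]+c*x-s*y,p[1]+s*x+c*y,.143]));print(a,(q-[230,160]+.5)*4)
E
```

```text
0 [101.80295779 386.09175789]
0.1 [ 94.62850561 380.97051837]
0.2 [ 88.40592036 375.3515325 ]
```

View pics/c8.png

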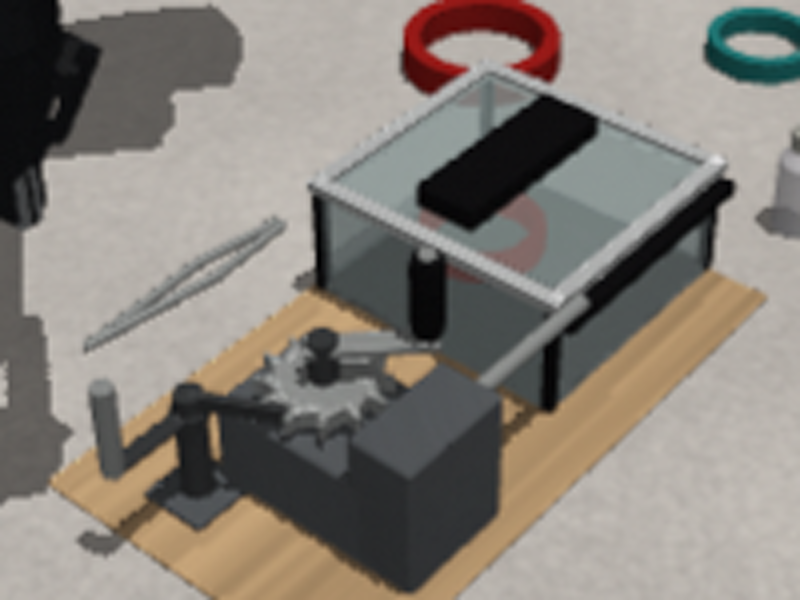

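The peg top is at (102,387) against a predicted (102,386) for angle 0, so the lever is back. The hood is shut with the ring inside, and the robot is clear of everything.

```bash
python3 -c "
from rig import ctrl
print(ctrl.hand_in())"
```

```text
the job is handed in; nothing more can be done
None
```

The job is handed in at about 30 s of the 72 s allowed: the ring lies flat in the tank, the hood was lowered by hand over about 7.5 s until shut, the lever is back, and no other shelf object was touched. The hand-in call gave no verdict.

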